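Present a name slide to the label reader

ROBOT

A 6-joint arm with a two-finger parallel gripper is mounted at the origin on the work surface. World frame = base frame: x ahead of the robot, y to its left, z up, the work surface at z = 0. Lengths are in m, angles in rad, forces in N, time in s.
With the tool pointing down it reaches from about 0.325 to 0.775 m from the base axis. Payload 5.5 kg.
Tool frame: the origin (TCP) lies midway between the tips of the shut fingers; the grasp point (between the pads) lies 19 mm behind it; z points along the fingers, y is the line along which they close (so a half turn about z gives the same grasp; the last joint's range is limited). The gripper opens to 85 mm and grips with 20 to 120 N. Pads are 22 mm wide; open, the fingers measure 114 mm over their backs; the gripper's body (76 mm by 85 mm) begins 54 mm behind the grasp point. The pads swing forward as they close: fully open they stand 13 mm farther back than shut.
Start: joints at [-1.358, 0.091, 1.231, -0, 1.82, -0.057], TCP at [0.16, -0.578, 0.231] pointing down, gripper open.
Joint ranges: [-2.87, 2.87], [-0.86, 2.18], [0.17, 2.46], [-1.51, 4.65], [0.06, 2.69], [-2.65, 2.65]. Speed limits (rad/s): [2.57, 2.57, 3.01, 3.14, 3.14, 3.14].

INTERFACE

Orientations are given as a unit quaternion [x, y, z, w].
In Python, from station import * gives the robot as it stands.
- The arm moves only by the shell command python3 -m jog 'ROWS' [FORCE]. ROWS is JSON, a list of rows, each a list of 3 entries, a list of its own where there are three numbers: the shift along the tool's x, y, z in cm, then the turn, a rotation vector about the tool's x, y, z in rad, then the opening, from 0 (shut) to 1 (fully open). In form: [[[x, y, z], [ax, ay, az], claw], ...]. A call has 1 to 20 rows; each row shifts and turns the commanded pose from where the row before left it, along the tool's axes as they then stand; what a row does not reach is not made up. A row lasts 1/12 s, in which the tool goes at most 41.7 mm and 7.16 degrees, less where a joint would pass 70% of its speed; a pose out of reach is approached as far as the arm can. A call with a gripper value outside its range is refused whole. The fingers move at their own pace and stop on an object; FORCE is the grip in N (left out, the last holds). Time passes only in rows, so rows that do not move let the fingers close. It gives the time, the measured TCP pose, the force, the opening and the grip force at its end, in the units of the state.
- sense(): the state, without advancing time (a new reading comes with each control period).
- capture(name): name is "side" or "top" or "wrist"; returns (picture, depth): 384x512x3 uint8, red, green, blue; 384x512 float32, m along the optical axis (not along the pixel's ray), 0 where there is no reading.
- get_calibration(name): a dict with "vfov" (degrees; the focal length in pixels is half the picture's height over the tangent of half this angle, whatever the lens; pixels are square), "cx", "cy" (the principal point, pixels), "R" (3x3) and "t" (3): a world point X has camera coordinates R X + t. Camera axes: x right, y down, z forward; pixel columns grow to the right and rows downward; lengths in m; the calibration is good to about 2 mm. A picture is of the moment at which its call begins: read the wrist's pose just before it. get_calibration takes no time and is no camera call; for the wrist camera it gives the pose at the moment of the call.
- hand_in(): hands the job in; it is judged then, once.
The state is a dict: "time": time; "joint_pos": joint angles; "qd": joint speeds; "tau": joint torques, N m; "tcp_pos": TCP position; "eef_rot": TCP orientation; "wrist_force": force on the tool from outside, world axes, zero at the start; "moment": the same for the moment, N m; "finger_gap": finger opening in m; "grasp_force": force on a finger pad.
Only numpy, scipy, OpenCV 4.12 (cv2) and the standard library are available. Lean on these libraries where they do the work, as an engineer would, in place of code of your own. Each camera call takes 0.05 s, during which the arm holds its last target. There are 200 camera calls.

TASK

Take the clear slide with the green label out of its round stand, lay it on its side in the sloping blue cradle with the label up, and let go of it there. Then take it by its clear end (the frosted end is the one with the small notched corner), lift it and bring it to the label reader: finish while holding it still and level, label up, the middle of its frosted end over the ring on the reader's field and about 8 cm above it, frosted end pointing towards the reader's post. Do not put it down or let go at the end, and leave the other slide and the cartons where they are.

Things in the scene. Friction and masses are not known exactly. Their poses are not given: they have to be found in the camera images.
- slide_center (a point): Centre of the slide to present: clear acrylic plate 110 x 40 x 8 mm, 42 g, standing on a long edge in its stand, facing any way, centre 24 mm above the desk. Axes: x along its length to the frosted white end (the last 32 mm); z across its 40 mm width to the notched edge (up at the start; the corner at +x +z has a 10 mm square notch); y normal to the labelled face, 8 mm thick.
- slide_frost (a point): Middle of the frosted end of that slide: 39 mm from slide_center along the slide's +x, mid-width and mid-thickness; axes as slide_center. The green label, 18 x 28 mm, is on the +y face of this end only; its green tab folds over the notched edge, so that it shows from above at the start.
- slide: The same slide, with its origin at the middle of the long edge opposite to the notch (20 mm from slide_center along -z); same axes.
- stand: The green slide's round grey stand, 50 mm across, 14 mm high, fixed, origin under its centre. Its slot along its x axis is 10 mm wide and 10 mm deep (floor 4 mm above the desk), open at both ends and the top, so the slide lifts straight out; the slide's middle is at the stand's and it overhangs 30 mm at each end.
- cradle: Fixed blue cradle, white foot 80 x 60 x 6 mm, origin under its centre on the desk. Flat seat, 44 mm wide along y, sloping 30 degrees down to +x, 7 mm stop lip at the low side. The slide lies with its length along y, a long edge at the lip, both ends overhanging 33 mm, free below for fingers. Label up and notched edge on the high side, its frosted end points to -y.
- cradle_seat (a point): Where slide_center is when the slide lies properly in the cradle: 2 mm along the cradle's +x from its origin and 48 mm above the desk; axes of the cradle (x horizontal, towards the low side). The lip's inner face is 21 mm down the slope from here.
- reader: Fixed beige label reader, origin on the desk under the centre of its dark flat field (120 x 120 mm, 10 mm high). x points from the field to the post: body 30 mm high from 60 to 150 mm along +x, with a slim post and a tilted camera head up to 195 mm high that comes no nearer than 70 mm to the field's centre.
- field (a point): Centre of the white ring (44 mm across) on the reader's field, 11 mm above the desk; axes of the reader.
- other_slide_center (a point): Centre of the other slide, alike but with an orange label, in a stand of its own like the first: leave alone.
- carton_red: White medicine carton with a red band, 60 x 140 x 45 mm, lying on the desk; origin under its centre. Leave alone.
- carton_teal: White medicine carton with a teal band, 50 x 110 x 28 mm; origin under its centre. Leave alone.
- carton_violet: White medicine carton with a violet band, 55 x 100 x 35 mm; origin under its centre. Leave alone.

How it is judged:
On the way:
1. the slide lies in the cradle, label up, let go (distance between slide_center and cradle_seat below 0.016 m and angle between slide's own y axis and vertical below 0.68 rad and angle between the x axis of slide and the y axis of cradle, either way round below 0.2 rad and contact force between the fingers and slide below 0.05 N and linear speed of slide below 0.02 m/s), for 0.2 s.
At the end, for the whole second after the job is handed in: Held still by its clear half, touching neither reader nor cradle: middle of the frosted end within 25 mm of the ring's centre sideways and 50 to 110 mm above it, label up within 15 degrees, length within 20 degrees of the reader's axis, frosted end towards the post (horizontal distance between slide_frost and field below 0.025 m and z of slide_frost in the frame of field between 0.05 and 0.11 m and angle between slide's own y axis and vertical below 0.26 rad and angle between the x axis of slide and the x axis of reader, either way round below 0.35 rad and x of slide_center in the frame of field below -0.01 m and x of the grasp point in the frame of slide below -0.005 m and contact force between the fingers and slide above 1 N and contact force between slide and reader below 0.05 N and contact force between slide and cradle below 0.05 N and linear speed of slide below 0.03 m/s); the arm keeps its last pose, push and grip.
It fails at once if the other slide is disturbed (distance of other_slide_center from where it was at the start of the episode above 0.02 m).
It fails at once if a carton is pushed aside (distance of any of carton_red, carton_teal, carton_violet from where it was at the start of the episode above 0.03 m).
It also fails if it takes over 72 s, if anything falls off the work surface, if the arm or the gripper's body presses on something with over 40 N, if the wrist force passes 120 N, or if a joint passes its speed limit or range.

## Working session

There is one attempt and no reset: what is moved stays moved. The work goes in short steps, Python scripts to look and compute and a shell command to move; the robot and the scene stay as the last step left them, time stands still between calls to the robot, and variables do not carry over. Pictures are saved under pics/ and viewed, at most 10 in all, crops included, and the job is handed in when it is done.

```bash
mkdir -p pics; ls; cat > h.py <<'E'
from station import *
import numpy as np, cv2
from scipy.spatial.transform import Rotation as Ro
def f(c): return 192/np.tan(np.radians(c["vfov"])/2)
def ray(c,u,v):
    R=np.array(c["R"]);t=np.array(c["t"])
    d=R.T@np.array([(u-c["cx"])/f(c),(v-c["cy"])/f(c),1]); return -R.T@t,d
def onplane(c,u,v,z):
    o,d=ray(c,u,v); return o+d*(z-o[2])/d[2]
def proj(c,X):
    p=np.array(c["R"])@X+np.array(c["t"]); return p[:2]/p[2]*f(c)+[c["cx"],c["cy"]]
def pts(c,dep,m):
    v,u=np.nonzero(m&(dep>0)); z=dep[v,u]
    P=np.c_[(u-c["cx"])/f(c)*z,(v-c["cy"])/f(c)*z,z]
    return (P-np.array(c["t"]))@np.array(c["R"])
def save(n,im): cv2.imwrite("pics/"+n+".png",im[...,::-1])
E
python3 - <<'E'
from h import *
for n in("top","side"):
    c=get_calibration(n);im,d=capture(n);save(n,im);np.savez(n+".npz",im=im,d=d)
    o,_=ray(c,0,0);print(n,c["vfov"],o.round(3),d.min(),d.max(),(d==0).mean())
a=np.load("top.npz")["im"];b=np.load("side.npz")["im"]
print(sense())
E
```

```text
pics
top 56.29669972502325 [0.479 0.127 0.936] 0.0 1.8242018 0.004048665364583333
side 43.1416828052285 [0.485 1.245 0.809] 0.0 3.734816 0.004007975260416667
{'time': 0.1, 'joint_pos': array([-1.35771574e+00,  9.18287721e-02,  1.23177594e+00,  3.87070591e-05,
        1.81982292e+00, -5.66880319e-02]), 'qd': array([-0.00035075, -0.00042249, -0.00344294, -0.00115301,  0.00024641,
        0.00088288]), 'tau': array([ 2.55765066e-03, -4.60216498e+01, -4.19219220e+01, -1.93145229e-05,
        1.06060281e-02, -3.25212795e-06]), 'tcp_pos': array([ 0.15986766, -0.57804075,  0.23023098]), 'eef_rot': array([ 9.90915839e-01,  1.34480323e-01, -5.29676666e-05, -9.16152217e-04]), 'wrist_force': array([ 0.06391817,  0.84853202, -0.07168135]), 'moment': array([-0.04925444, -0.04204037, -0.03674223]), 'grasp_force': 0.0, 'finger_gap': 0.0857958310529751}
```

View pics/top.png

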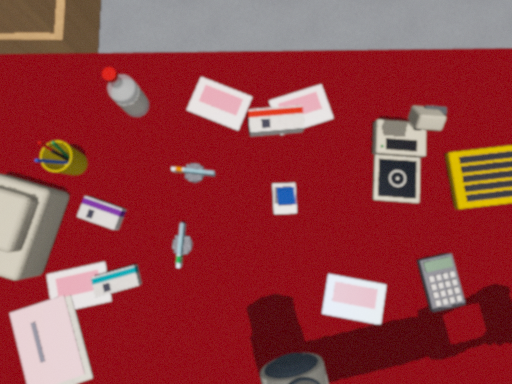

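View pics/side.png

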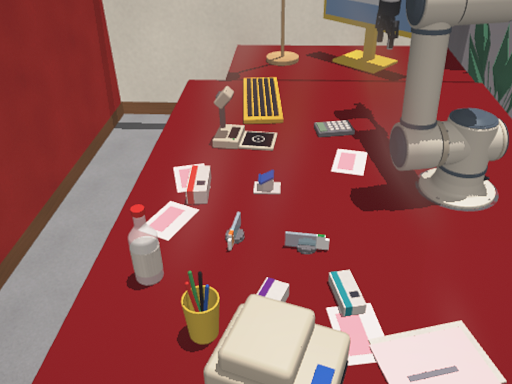

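The top view shows the green slide at about (182,245) with its green end at (180,263). The orange slide is at (193,172), the cradle at (285,197), and the reader ring at (398,178) with its post up-image. The side view agrees, with the slide at (306,242) and the cradle at (267,182).

```bash
python3 - <<'E'
from h import *
T=np.load("top.npz");S=np.load("side.npz")
ct,cs=get_calibration("top"),get_calibration("side")
def blobs(im,lo,hi,box):
    x0,y0,x1,y1=box;h=cv2.cvtColor(im,cv2.COLOR_RGB2HSV);m=np.zeros(h.shape[:2],np.uint8)
    m[y0:y1,x0:x1]=cv2.inRange(h,lo,hi)[y0:y1,x0:x1]; return m
def tri(a,b):
    o1,d1=ray(ct,*a);o2,d2=ray(cs,*b)
    s=np.linalg.lstsq(np.c_[d1,-d2],o2-o1,rcond=None)[0]
    p,q=o1+s[0]*d1,o2+s[1]*d2; return ((p+q)/2).round(4),np.linalg.norm(p-q).round(4)
cen=lambda m:np.argwhere(m).mean(0)[::-1]
G=((45,90,60),(85,255,255));B=((105,100,50),(125,255,255));Gy=((0,0,60),(180,70,255))
for n,c,bt,bs in(("green",G,(165,215,200,280),(275,225,340,260)),("blue",B,(268,178,302,218),(248,165,285,200)),("slide",Gy,(165,215,200,275),(275,225,340,260))):
    a,b=blobs(T["im"],*c,bt),blobs(S["im"],*c,bs);print(n,cen(a),cen(b),(a>0).sum(),(b>0).sum(),tri(cen(a),cen(b)))
m=blobs(T["im"],*G,(165,215,200,280));print("green z plane .044",onplane(ct,*cen(m),.044).round(4))
# foot of cradle, field
for n,box,z in(("foot",(265,175,305,222),.006),("field",(368,152,428,208),.01)):
    m=blobs(T["im"],(0,0,120),(180,60,255),box) if n=="foot" else blobs(T["im"],(0,0,0),(180,90,70),box)
    if n=="foot": m|=blobs(T["im"],*B,box)
    cs_,_=cv2.findContours(m,cv2.RETR_EXTERNAL,cv2.CHAIN_APPROX_NONE);k=max(cs_,key=cv2.contourArea)
    q=cv2.boxPoints(cv2.minAreaRect(k));print(n,np.array([onplane(ct,*p,z)[:2] for p in q]).round(4).tolist())
m=blobs(T["im"],(0,0,150),(180,90,255),(384,163,412,193));print("ring",cen(m),onplane(ct,*cen(m),.011).round(4))
P=pts(ct,T["d"],blobs(T["im"],*B,(268,178,302,218))>0);print("blue pts x-z fit",np.polyfit(P[:,0],P[:,2],1),P.mean(0).round(4))
save("crop",np.hstack([cv2.resize(T["im"][205:285,140:220],(400,400),interpolation=2),cv2.resize(T["im"][160:240,245:325],(400,400),interpolation=2)]))
E
```

```text
green [178.08333333 259.08333333] [320.5        235.16666667] 24 12 (array([0.4112, 0.2997, 0.0441]), np.float64(0.0003))
blue [285.3040293  195.33333333] [265.44262295 176.53278689] 273 122 (array([0.5642, 0.033 , 0.0427]), np.float64(0.0004))
slide [181.20697168 243.84313725] [306.18989071 241.60519126] 459 732 (array([0.4463, 0.2969, 0.0194]), np.float64(0.002))
green z plane .044 [0.4114 0.2998 0.044 ]
foot [[0.6007, 0.0649], [0.6035, 0.0016], [0.5204, -0.0008], [0.5177, 0.0619]]
field [[0.5646, -0.2134], [0.6577, -0.222], [0.6529, -0.3145], [0.5599, -0.305]]
ring [397.03669725 178.12844037] [ 0.6082 -0.2634  0.011 ]
blue pts x-z fit [-0.45433574  0.29844724] [0.5645 0.0329 0.042 ]
```

View pics/crop.png

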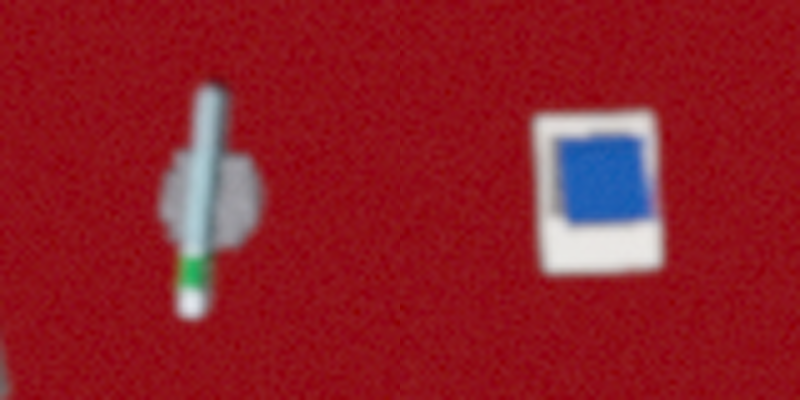

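The crop shows the slide running from (182,223) to its frosted end at (178,269). The cradle foot is upright in the image with its lip at the top, the +x side. I'll move so the wrist camera looks over the slide, with tool x along the slide.

```bash
python3 -m jog '[[[0,0,0],[0,0,0.117],1],[[0,0,0],[0,0,0.117],1],[[0,0,0],[0,0,0.117],1],[[2.4,-3.2,0],[0,0,0],1],[[2.4,-3.2,0],[0,0,0],1],[[2.4,-3.2,0],[0,0,0],1],[[2.4,-3.2,0],[0,0,0],1],[[2.4,-3.2,0],[0,0,0],1],[[2.4,-3.2,0],[0,0,0],1],[[2.4,-3.2,0],[0,0,0],1],[[2.4,-3.2,0],[0,0,0],1],[[2.4,-3.2,0],[0,0,0],1],[[2.4,-3.2,0],[0,0,0],1],[[2.4,-3.2,0],[0,0,0],1]]' && python3 -m jog '[[[-0.3,-3.9,0],[0,0,0],1],[[-0.3,-3.9,0],[0,0,0],1],[[-0.3,-3.9,0],[0,0,0],1],[[-0.3,-3.9,0],[0,0,0],1],[[-0.3,-3.9,0],[0,0,0],1],[[-0.3,-3.9,0],[0,0,0],1],[[-0.3,-3.9,0],[0,0,0],1],[[-0.3,-3.9,0],[0,0,0],1],[[-0.3,-3.9,0],[0,0,0],1],[[-0.3,-3.9,0],[0,0,0],1],[[-0.3,-3.9,0],[0,0,0],1],[[-0.3,-3.9,0],[0,0,0],1],[[-0.3,-3.9,0],[0,0,0],1],[[-0.3,-3.9,0],[0,0,0],1],[[0,0,0],[0,0,0],1],[[0,0,0],[0,0,0],1]]'
python3 - <<'E'
from h import *
c=get_calibration("wrist");s=sense();im,d=capture("wrist");save("w1",im);np.savez("w1.npz",im=im,d=d,R=c["R"],t=c["t"])
print(s["joint_pos"].round(3),s["tcp_pos"],Ro.from_quat(s["eef_rot"]).as_matrix().round(3).tolist(),c["vfov"],ray(c,0,0)[0],c["R"])
E
```

```text
time: 1.27
tcp_pos: [0.4524, -0.247, 0.2309]
eef_rot: [0.999, -0.041, -0.0, -0.0]
wrist_force: [0.2, -0.3, 0.3]
finger_gap: 0.0855
grasp_force: 0.0
time: 2.6
tcp_pos: [0.4532, 0.3004, 0.2299]
eef_rot: [0.999, -0.039, -0.001, 0.001]
wrist_force: [-0.9, -0.4, -0.7]
finger_gap: 0.0853
grasp_force: 0.0
[ 0.523 -0.058  1.384 -0.     1.818  2.171] [0.45324953 0.30039477 0.22991526] [[0.997, -0.077, -0.002], [-0.077, -0.997, -0.001], [-0.002, 0.002, -1.0]] 61.28593427588393 [0.52150893 0.29546059 0.37207545] [[-0.07722804 -0.99700966  0.00274969]
 [-0.95989418  0.07509805  0.27011747]
 [-0.26951623  0.01822123 -0.96282345]]
```

View pics/w1.png

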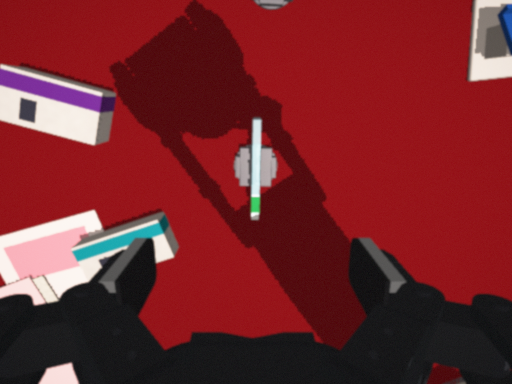

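The wrist view shows the slide upright in the picture from (257,118) to (255,219), with the tab at (255,205) and the stand centre at (256,166). The tool axis matches the slide direction within about a degree.

```bash
python3 - <<'E'
from h import *
W=np.load("w1.npz");c=dict(get_calibration("wrist"));c["R"],c["t"]=W["R"],W["t"];ct=get_calibration("top")
h=cv2.cvtColor(W["im"],cv2.COLOR_RGB2HSV);g=cv2.inRange(h,(45,90,60),(85,255,255));g[:, :200]=0;g[:,300:]=0
a=np.argwhere(g).mean(0)[::-1];o1,d1=ray(c,*a);o2,d2=ray(ct,178.08,259.08)
s=np.linalg.lstsq(np.c_[d1,-d2],o2-o1,rcond=None)[0];print("tab",a,(o1+s[0]*d1),(o2+s[1]*d2),onplane(c,*a,.044))
m=cv2.inRange(h,(0,0,165),(180,110,255))|g;m[:,:235]=0;m[:,280:]=0;m[:110]=0;m[230:]=0
k=max(cv2.findContours(m,0,1)[0],key=cv2.contourArea);q=cv2.boxPoints(cv2.minAreaRect(k));print(q.round(1).tolist())
Q=np.array([onplane(c,*p,.044)[:2] for p in q]);print(Q.round(4).tolist(),"centre",Q.mean(0))
gr=cv2.inRange(h,(0,0,70),(180,60,160));gr[:,:225]=0;gr[:,290:]=0;gr[:140]=0;gr[195:]=0
k=np.vstack(cv2.findContours(gr,0,1)[0]);(u,v),r=cv2.minEnclosingCircle(k);print("stand",u,v,r,onplane(c,u,v,.014),r*.37/f(c))
E
```

```text
tab [255.         204.10526316] [0.41114275 0.30000032 0.04551932] [0.4114899  0.29949207 0.04539493] [0.41062926 0.30002144 0.044     ]
[[250.5, 217.0], [252.5, 119.80000305175781], [276.0, 120.30000305175781], [274.1000061035156, 217.5]]
[[0.3964, 0.3059], [0.4988, 0.2959], [0.4965, 0.2726], [0.3939, 0.2806]] centre [0.44641143 0.28876508]
stand 251.0 167.0 27.018611907958984 [0.44483468 0.30163631 0.014     ] 0.030845132881647863
```

```bash
python3 -m jog '[[[3.2,0.44,1],[0,0,0.01],1],[[0,0,3],[0,0,0],1],[[0,0,3],[0,0,0],1],[[0,0,3],[0,0,0],1],[[0,0,0],[0,0,0],1],[[0,0,0],[0,0,0],1]]'
python3 - <<'E'
from h import *
c=get_calibration("wrist");s=sense();im,d=capture("wrist");save("w2",im)
R=Ro.from_quat(s["eef_rot"]).as_matrix();h=cv2.cvtColor(im,cv2.COLOR_RGB2HSV)
e=s["tcp_pos"].copy();print(e)
# slide top rows: light low-saturation pixels near the projected line
for x in(-.06,-.03,-.01,.0,.01):
    u,v=proj(c,np.r_[(e+R[:,0]*x)[:2],.044]).round().astype(int)
    if 0<=v<384: 
        row=h[v,u-40:u+40];k=np.nonzero(((row[:,1]<110)&(row[:,2]>150)))[0]+u-40
        print(x,u,v,(k.min(),k.max(),[(R.T@(onplane(c,q,v,.044)-e))[1].round(4) for q in(k.min(),k.max())]) if len(k) else None)
E
```

```text
time: 3.15
tcp_pos: [0.4849, 0.2899, 0.1299]
eef_rot: [0.999, -0.047, -0.002, 0.001]
wrist_force: [0.5, 0.7, -0.5]
finger_gap: 0.0856
grasp_force: 0.0
[0.4848871  0.2898689  0.12991566]
-0.06 252 266 (np.int64(241), np.int64(254), [np.float64(-0.0086), np.float64(0.0016)])
-0.03 252 231 (np.int64(221), np.int64(274), [np.float64(-0.0235), np.float64(0.0168)])
-0.01 252 206 (np.int64(226), np.int64(269), [np.float64(-0.0193), np.float64(0.0127)])
0.0 252 193 (np.int64(241), np.int64(253), [np.float64(-0.008), np.float64(0.0008)])
0.01 252 180 (np.int64(241), np.int64(253), [np.float64(-0.0079), np.float64(0.0008)])
```

View pics/w2.png

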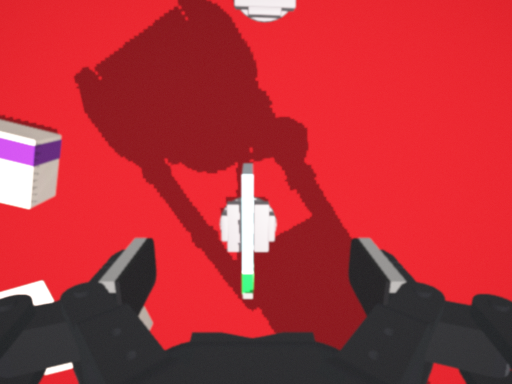

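The wrist view shows the slide from its clear end at (248,165) to the frosted end at (248,298). It sits 3.6 mm to the tool's −y, and the TCP is about 22 mm from the clear end. I'll correct that, descend and grip.

```bash
python3 -m jog '[[[0.4,-0.36,2],[0,0,0],1],[[0,0,3],[0,0,0],1],[[0,0,3],[0,0,0],1],[[0,0,2.4],[0,0,0],1],[[0,0,1],[0,0,0],1],[[0,0,0],[0,0,0],1],[[0,0,0],[0,0,0],0],[[0,0,0],[0,0,0],0],[[0,0,0],[0,0,0],0],[[0,0,0],[0,0,0],0],[[0,0,0],[0,0,0],0],[[0,0,0],[0,0,0],0],[[0,0,0],[0,0,0],0],[[0,0,0],[0,0,0],0],[[0,0,0],[0,0,0],0],[[0,0,0],[0,0,0],0],[[0,0,0],[0,0,0],0],[[0,0,0],[0,0,0],0]]' 40
```

```text
time: 4.7
tcp_pos: [0.4901, 0.2944, 0.0178]
eef_rot: [0.999, -0.046, 0.0, 0.0]
wrist_force: [-2.3, -6.3, 5.3]
finger_gap: 0.007
grasp_force: 40.0
```

```bash
python3 -m jog '[[[0,0,-1],[0,0,0],0],[[0,0,-3],[0,0,0],0],[[0,0,-4],[0,0,0],0],[[0,0,-4],[0,0,0],0],[[0,0,-4],[0,0,0],0],[[0,2,-2],[0,0,0],0],[[0,4,0],[0,0,0],0],[[0,4,0],[0,0,0],0],[[0,4,0],[0,0,0],0],[[0,4,0],[0,0,0],0],[[0,2,0],[0,0,0],0],[[0,0,0],[0,0,0],0],[[0,0,0],[0,0,0],0]]'
python3 - <<'E'
from h import *
c=get_calibration("wrist");s=sense();im,d=capture("wrist");save("w3",im);np.savez("w3.npz",im=im,d=d,R=c["R"],t=c["t"])
print(s["joint_pos"].round(3),s["tcp_pos"])
h=cv2.cvtColor(im,cv2.COLOR_RGB2HSV);b=cv2.inRange(h,(105,100,50),(125,255,255))
k=max(cv2.findContours(b,0,1)[0],key=cv2.contourArea);print(cv2.boundingRect(k),cv2.boxPoints(cv2.minAreaRect(k)).round(0).tolist())
E
```

```text
time: 5.78
tcp_pos: [0.4718, 0.0955, 0.1978]
eef_rot: [0.999, -0.047, 0.001, -0.001]
wrist_force: [0.2, 0.3, 0.0]
finger_gap: 0.0074
grasp_force: 39.2
[ 1.280e-01 -2.350e-01  1.601e+00  1.000e-03  1.775e+00  1.792e+00] [0.47180452 0.09549005 0.19776719]
(289, 33, 58, 60) [[287.0, 39.0], [339.0, 31.0], [347.0, 86.0], [295.0, 94.0]]
```

View pics/w3.png

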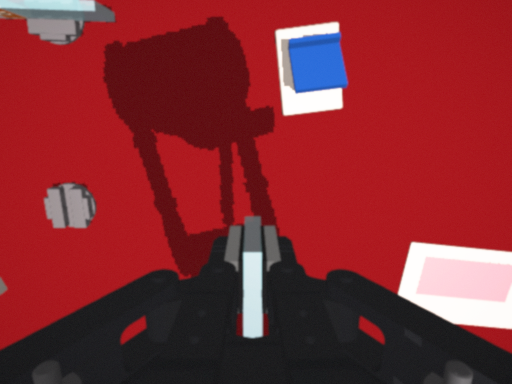

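The wrist view shows the slide gripped near its clear end and the stand empty. The cradle foot corners are at (276,31), (338,23), (342,107) and (286,115), and the lip bar is at the top of the blue seat. Next I'll measure the cradle from this view and work out the target.

```bash
python3 - <<'E'
from h import *
W=np.load("w3.npz");c=dict(get_calibration("wrist"));c["R"],c["t"]=W["R"],W["t"];T=np.load("top.npz");ct=get_calibration("top")
h=cv2.cvtColor(W["im"],cv2.COLOR_RGB2HSV);red=cv2.inRange(h,(0,150,0),(10,255,255))|cv2.inRange(h,(170,150,0),(180,255,255))
m=cv2.bitwise_not(red);m[:15]=0;m[125:]=0;m[:,:265]=0;m[:,360:]=0
k=max(cv2.findContours(m,0,1)[0],key=cv2.contourArea);q=cv2.boxPoints(cv2.minAreaRect(k))
Q=np.array([onplane(c,*p,.006)[:2] for p in q]);print("foot",q.round().tolist(),Q.round(4).tolist(),Q.mean(0))
for z in(0.03,0.05,):print("blue lip corners at z",z,onplane(c,287,39,z).round(3),onplane(c,339,31,z).round(3),"high",onplane(c,295,94,z).round(3),onplane(c,347,86,z).round(3))
b=cv2.inRange(h,(105,100,50),(125,255,255))>0
P=pts(c,W["d"],b);y=np.deg2rad(2);u=(P-[.5606,.0319,0])@np.array([[np.cos(y),-np.sin(y),0],[np.sin(y),np.cos(y),0],[0,0,1]])
print(P.mean(0),u.min(0),u.max(0))
for a in np.arange(-.03,.04,.006):
    s=u[abs(u[:,0]-a)<.003]; print(round(a,3),len(s),np.median(s[:,2]).round(4) if len(s) else None)
A=cv2.inRange(cv2.cvtColor(T["im"],cv2.COLOR_RGB2HSV),(105,100,50),(125,255,255));A[:, :268]=0;A[:,302:]=0
o1,d1=ray(c,*np.argwhere(b).mean(0)[::-1]);o2,d2=ray(ct,*np.argwhere(A[170:220]).mean(0)[::-1]+[0,170])
s=np.linalg.lstsq(np.c_[d1,-d2],o2-o1,rcond=None)[0];print("blue tri",o1+s[0]*d1,o2+s[1]*d2)
E
```

```text
foot [[271.0, 28.0], [340.0, 20.0], [351.0, 108.0], [282.0, 116.0]] [[0.6, 0.0656], [0.6014, 0.0006], [0.5202, -0.0087], [0.5182, 0.0608]] [0.5599463  0.02956629]
blue lip corners at z 0.03 [0.586 0.054 0.03 ] [0.588 0.008 0.03 ] high [0.539 0.05  0.03 ] [0.541 0.002 0.03 ]
blue lip corners at z 0.05 [0.583 0.056 0.05 ] [0.585 0.013 0.05 ] high [0.539 0.052 0.05 ] [0.541 0.008 0.05 ]
[0.56300855 0.03136157 0.0438637 ] [-0.02050509 -0.02285773  0.00451395] [0.03003311 0.02105923 0.0563545 ]
-0.03 0 None
-0.024 0 None
-0.018 320 0.0537
-0.012 378 0.0512
-0.006 373 0.0478
-0.0 368 0.0442
0.006 357 0.0408
0.012 354 0.0373
0.018 409 0.0364
0.024 226 0.0391
0.03 4 0.0052
0.036 0 None
blue tri [0.56116974 0.03566223 0.06607084] [0.56212058 0.03548721 0.06618019]
```

```bash
cat >> h.py <<'E'
YC=np.radians(2.5);SEAT=np.array([.5626,.0313,.048])
Rc=Ro.from_euler("z",YC).as_matrix();s3,c3=.5,np.sqrt(.75)
Rt_place=Rc@np.array([[0,s3,c3],[1,0,0],[0,c3,-s3]])
N=Rc@[s3,0,c3]
E
python3 - <<'E'
from h import *
W=np.load("w3.npz");c=dict(get_calibration("wrist"));c["R"],c["t"]=W["R"],W["t"];s=sense();R=Ro.from_quat(s["eef_rot"]).as_matrix();e=s["tcp_pos"]
zt=e[2]+.0262
print("clear end top edge in tool:",(R.T@(onplane(c,253,250,zt)-e)).round(4), "end face top/bottom 215:",(R.T@(onplane(c,253,215,zt-.04)-e)).round(4))
yaw=np.degrees(np.arctan2(R[1,0],R[0,0]));print("tool yaw",yaw,"turn to",90+2.5)
up=Rc@[-c3,0,s3]
for h_ in(.06,.003):
    ctr=SEAT+N*h_+up*.002; tcp=ctr-Rt_place@[-.043,0,-.0062]; print(h_,"slide",ctr.round(4),"tcp",tcp.round(4),"delta world",(tcp-e).round(4),"in tool now",(R.T@(tcp-e)).round(4))
E
```

```text
clear end top edge in tool: [ 0.0101  0.0012 -0.0262] end face top/bottom 215: [0.0099 0.0014 0.0138]
tool yaw -5.254513226471044 turn to 92.5
0.06 slide [0.5908 0.0325 0.101 ] tcp [0.5943 0.0757 0.0979] delta world [ 0.1225 -0.0206 -0.0998] in tool now [0.1238 0.0094 0.0998]
0.003 slide [0.5624 0.0313 0.0516] tcp [0.5659 0.0745 0.0485] delta world [ 0.094  -0.0218 -0.1491] in tool now [0.0955 0.0134 0.1492]
```

```bash
python3 -m jog '[[[3.1,0.24,0],[0,0,0],0],[[3.1,0.24,0],[0,0,0],0],[[3.1,0.24,0],[0,0,0],0],[[3.1,0.24,0],[0,0,0],0],[[0,0,0],[0,0,-0.1219],0],[[0,0,0],[0,0,-0.1219],0],[[0,0,0],[0,0,-0.1219],0],[[0,0,0],[0,0,-0.1219],0],[[0,0,0],[0,0,-0.1219],0],[[0,0,0],[0,0,-0.1219],0],[[0,0,0],[0,0,-0.1219],0],[[0,0,0],[0,0,-0.1219],0],[[0,0,0],[0,0,-0.1219],0],[[0,0,0],[0,0,-0.1219],0],[[0,0,0],[0,0,-0.1219],0],[[0,0,0],[0,0,-0.1219],0],[[0,0,0],[0,0,-0.1219],0],[[0,0,0],[0,0,-0.1219],0],[[0,0,0],[0,0,0],0]]' && python3 -m jog '[[[0,0,0],[-0.1164,0,0],0],[[0,0,0],[-0.1164,0,0],0],[[0,0,0],[-0.1164,0,0],0],[[0,0,0],[-0.1164,0,0],0],[[0,0,0],[-0.1164,0,0],0],[[0,0,0],[-0.1164,0,0],0],[[0,0,0],[-0.1164,0,0],0],[[0,0,0],[-0.1164,0,0],0],[[0,0,0],[-0.1164,0,0],0],[[0,0,0],[0,0,0],0],[[0,0,0],[0,0,0],0]]'
cat > st.py <<'E'
from h import *
import sys
s=sense();R=Ro.from_quat(s["eef_rot"]).as_matrix();e=s["tcp_pos"];print(s["joint_pos"].round(2),e.round(4),s["wrist_force"].round(1))
print("rot err rad (tool)",Ro.from_matrix(R.T@Rt_place).as_rotvec().round(3))
for h_ in(.06,.02,.003):
    tcp=SEAT+N*h_+Rc@[-c3,0,s3]*.002-Rt_place@[-.044,0,-.0062];print(h_,tcp.round(4),"cm in tool",(R.T@(tcp-e)*100).round(2))
E
python3 st.py
```

```text
time: 7.42
tcp_pos: [0.5944, 0.0771, 0.1968]
eef_rot: [0.689, 0.725, 0.0, -0.001]
wrist_force: [-0.3, -0.4, -0.8]
finger_gap: 0.0074
grasp_force: 39.2
time: 8.33
tcp_pos: [0.5927, 0.0759, 0.1934]
eef_rot: [0.6, 0.627, 0.36, 0.343]
wrist_force: [-0.2, -0.6, 0.7]
finger_gap: 0.0071
grasp_force: 39.3
[ 0.09 -0.77  2.28 -0.07  0.6   0.09] [0.5927 0.0759 0.1934] [-0.2 -0.6  0.7]
rot err rad (tool) [-0.007 -0.002 -0.002]
0.06 [0.5943 0.0767 0.0979] cm in tool [ 0.04 -8.16  4.97]
0.02 [0.5743 0.0759 0.0632] cm in tool [  0.04 -12.16   5.  ]
0.003 [0.5658 0.0755 0.0485] cm in tool [  0.03 -13.86   5.01]
```

```bash
python3 -m jog '[[[0,0,2.5],[0,0,0],0],[[0,0,2.5],[0,0,0],0],[[0,-2.7,0],[0,0,0],0],[[0,-2.7,0],[0,0,0],0],[[0,-2.7,0],[0,0,0],0],[[0,0,0],[0,0,0],0],[[0,0,0],[0,0,0],0]]'; python3 st.py
```

```text
time: 8.92
tcp_pos: [0.5984, 0.0755, 0.104]
eef_rot: [0.599, 0.626, 0.362, 0.345]
wrist_force: [1.0, -0.6, -0.2]
finger_gap: 0.0072
grasp_force: 39.4
[ 0.09 -0.67  2.38 -0.11  0.38  0.13] [0.5984 0.0755 0.104 ] [ 1.  -0.6 -0.2]
rot err rad (tool) [-0.    -0.001 -0.001]
0.06 [0.5943 0.0767 0.0979] cm in tool [ 0.14 -0.73 -0.04]
0.02 [0.5743 0.0759 0.0632] cm in tool [ 0.14 -4.73 -0.04]
0.003 [0.5658 0.0755 0.0485] cm in tool [ 0.14 -6.43 -0.04]
```

```bash
python3 -m jog '[[[0.1,-1.5,0],[0,0,0],0],[[0,-1.5,0],[0,0,0],0],[[0,0,0],[0,0,0],0],[[0,0,0],[0,0,0],0],[[0,0,0],[0,0,0],0]]'; python3 st.py
```

```text
time: 9.33
tcp_pos: [0.5842, 0.0756, 0.0807]
eef_rot: [0.598, 0.625, 0.363, 0.347]
wrist_force: [-0.1, 0.0, -0.6]
finger_gap: 0.007
grasp_force: 39.4
[ 0.1  -0.7   2.45 -0.13  0.35  0.15] [0.5842 0.0756 0.0807] [-0.1  0.  -0.6]
rot err rad (tool) [ 0.005 -0.001 -0.   ]
0.06 [0.5943 0.0767 0.0979] cm in tool [0.06 1.99 0.03]
0.02 [0.5743 0.0759 0.0632] cm in tool [ 0.06 -2.01  0.01]
0.003 [0.5658 0.0755 0.0485] cm in tool [ 0.06 -3.71  0.  ]
```

```bash
python3 - <<'E'
import numpy as np
from scipy.optimize import least_squares as ls
D=np.array([[.0918,1.2318,3.1434,.5998,.2302],[-.058,1.384,3.144,.5437,.2299],[-.235,1.601,3.141,.4814,.1978],[-.77,2.28,2.11,.5975,.1934],[-.67,2.38,2.09,.603,.104],[-.70,2.45,2.10,.589,.0807]])
def fk(p,j2,j3,t):
    a,h,l2,l3,o,L=p;q=j2+j3
    return a+l2*np.sin(j2)+l3*np.sin(q)+o*np.cos(q)+L*np.sin(t), h+l2*np.cos(j2)+l3*np.cos(q)-o*np.sin(q)+L*np.cos(t)
def F(p): r,z=fk(p,*D[:,:3].T); return np.r_[r-D[:,3],z-D[:,4],.02*(p-[0,.35,.4,.4,0,.25])]
p=ls(F,[0,.35,.4,.4,0,.25]).x;print(p.round(3),F(p)[:12].round(4))
# slide low edge at (SEAT + 20mm downslope + small) ; TCP 6.2+... tool z of low edge = -.0062+.020=.0138 beyond
low=np.array([.5626+.0195*.866,.048-.0195*.5])   # slide low edge, radial approx x, z
for deg in(30,35,40,45,50,55):
  for n in(.004,.012):
    t=np.radians(deg);d=np.array([np.cos(t),-np.sin(t)])
    tcp=low-d*.0138+n*np.array([.5,.866]);r=np.hypot(tcp[0],.0755);T=np.pi/2+t
    s=ls(lambda j:np.array(fk(p,j[0],j[1],T))-[r,tcp[1]],[-.7,2.3]).x
    print(deg,n,tcp.round(4),s.round(3),"j5",(T-s.sum()).round(3))
E
```

```text
[0.002 0.17  0.367 0.555 0.104 0.34 ] [-0.001   0.      0.0001  0.0013  0.0017 -0.0021  0.0006  0.0005  0.0006
 -0.0042  0.0052 -0.0027]
30 0.004 [0.5695 0.0486] [-0.703  2.511] j5 0.286
30 0.012 [0.5735 0.0555] [-0.697  2.495] j5 0.297
35 0.004 [0.5702 0.0496] [-0.673  2.444] j5 0.41
35 0.012 [0.5742 0.0566] [-0.667  2.428] j5 0.421
40 0.004 [0.5709 0.0506] [-0.628  2.372] j5 0.525
40 0.012 [0.5749 0.0575] [-0.621  2.355] j5 0.535
45 0.004 [0.5717 0.0515] [-0.573  2.295] j5 0.633
45 0.012 [0.5757 0.0584] [-0.566  2.278] j5 0.644
50 0.004 [0.5726 0.0523] [-0.51   2.216] j5 0.737
50 0.012 [0.5766 0.0592] [-0.503  2.199] j5 0.748
55 0.004 [0.5736 0.053 ] [-0.442  2.134] j5 0.839
55 0.012 [0.5776 0.0599] [-0.436  2.117] j5 0.849
```

```bash
python3 -m jog '[[[0,0,0],[0.0875,0,0],0],[[0,0,0],[0.0875,0,0],0],[[0,0,0],[0,0,0],0],[[0,0,0],[0,0,0],0]]'; cat > st2.py <<'E'
from h import *
t=np.radians(40);Rg=Rc@np.array([[0,np.sin(t),np.cos(t)],[1,0,0],[0,np.cos(t),-np.sin(t)]])
s=sense();R=Ro.from_quat(s["eef_rot"]).as_matrix();e=s["tcp_pos"];print(s["joint_pos"].round(2),e.round(4),s["wrist_force"].round(1))
print("rot err",Ro.from_matrix(R.T@Rg).as_rotvec().round(3))
for n in(.015,.004):
    low=SEAT+Rc@[c3,0,-s3]*.018+N*n; tcp=low-Rg@[-.044,0,.0138];print(n,tcp.round(4),"cm",(R.T@(tcp-e)*100).round(2))
E
python3 st2.py
```

```text
time: 9.67
tcp_pos: [0.5845, 0.0755, 0.0805]
eef_rot: [0.626, 0.654, 0.308, 0.294]
wrist_force: [-0.4, -0.2, -0.4]
finger_gap: 0.0073
grasp_force: 39.4
[ 0.09 -0.62  2.31 -0.07  0.57  0.09] [0.5845 0.0755 0.0805] [-0.4 -0.2 -0.4]
rot err [ 0.007 -0.001  0.   ]
0.015 [0.5732 0.0758 0.0609] cm [ 0.08 -2.23  0.38]
0.004 [0.5677 0.0756 0.0513] cm [ 0.08 -3.32  0.56]
```

Now down in small steps to 4 mm above, then check from the side camera before opening.

```bash
python3 -m jog '[[[0.05,-1.1,0.2],[0,0,0],0],[[0.05,-1.1,0.2],[0,0,0],0],[[0,-0.6,0.1],[0,0,0],0],[[0,-0.5,0.1],[0,0,0],0],[[0,0,0],[0,0,0],0],[[0,0,0],[0,0,0],0],[[0,0,0],[0,0,0],0],[[0,0,0],[0,0,0],0]]'; python3 st2.py; python3 - <<'E'
from h import *
im,_=capture("side");save("s2",im)
im2,_=capture("top");save("t2",np.hstack([cv2.resize(im[120:220,210:330],(480,400),interpolation=2),cv2.resize(im2[150:240,240:320],(320,400),interpolation=2)]))
E
```

```text
time: 10.33
tcp_pos: [0.5655, 0.0757, 0.0473]
eef_rot: [0.626, 0.655, 0.306, 0.292]
wrist_force: [1.6, -0.2, 3.1]
finger_gap: 0.0071
grasp_force: 39.5
[ 0.1  -0.65  2.39 -0.08  0.53  0.1 ] [0.5655 0.0757 0.0473] [ 1.6 -0.2  3.1]
rot err [ 0.001 -0.001  0.001]
0.015 [0.5732 0.0758 0.0609] cm [-0.02  1.53 -0.29]
0.004 [0.5677 0.0756 0.0513] cm [-0.02  0.45 -0.1 ]
```

View pics/t2.png

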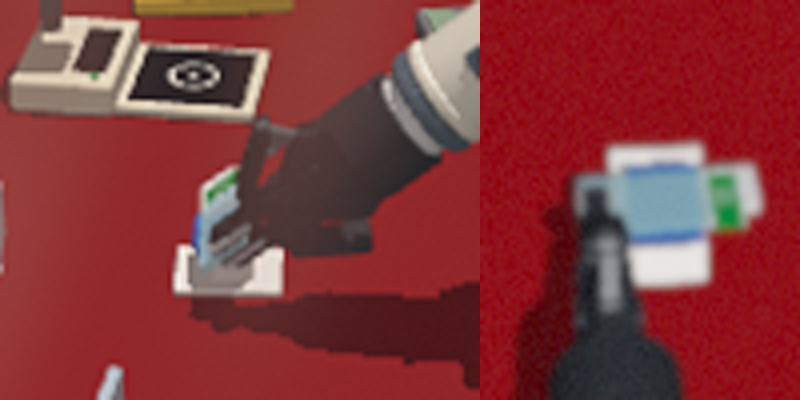

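The side and top crops show the slide lying on the seat, label up, with its low edge at the lip; the label is on the right (−y). The 3 N at the wrist confirms contact. I'll open partway and exit sideways past the clear end.

```bash
python3 -m jog '[[[0,0,0],[0,0,0],0.12],[[0,0,0],[0,0,0],0.16],[[0,0,0],[0,0,0],0.2],[[0,0,0],[0,0,0],0.25],[[0,0,0],[0,0,0],0.3],[[0,0,0],[0,0,0],0.35],[[0,0,0],[0,0,0],0.4],[[0,0,0],[0,0,0],0.4],[[0,0,0],[0,0,0],0.4],[[0,0,0],[0,0,0],0.4],[[0,0,0],[0,0,0],0.4]]'; python3 - <<'E'
from h import *
im,_=capture("side")
im2,_=capture("top");save("t3",np.hstack([cv2.resize(im[120:220,210:330],(480,400),interpolation=2),cv2.resize(im2[150:240,240:320],(320,400),interpolation=2)]))
E
```

```text
time: 11.35
tcp_pos: [0.5654, 0.0757, 0.047]
eef_rot: [0.626, 0.655, 0.305, 0.292]
wrist_force: [0.3, 0.8, 0.7]
finger_gap: 0.034
grasp_force: 0.0
```

View pics/t3.png

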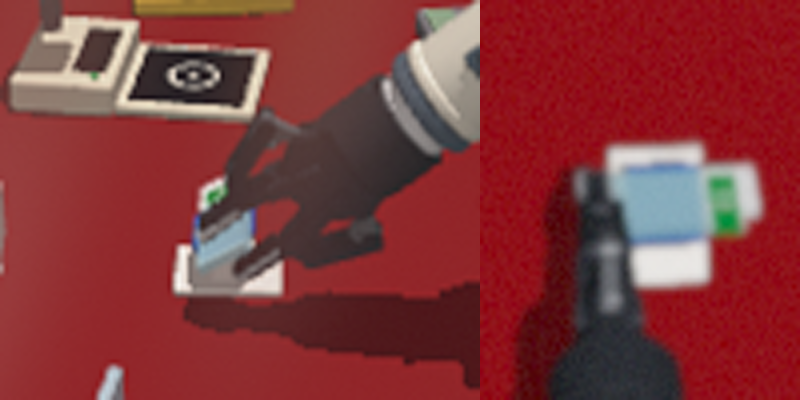

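Released: the slide rests in the cradle with label up and the fingers clear. I'll exit sideways, lift, and pitch to the seat's normal for the second grasp.

```bash
python3 -m jog '[[[1,0,0],[0,0,0],0.4],[[2,0,0],[0,0,0],0.4],[[2,0,0],[0,0,0],0.4],[[2,0,0],[0,0,0],0.4],[[0,2.3,-1.9],[0,0,0],0.4],[[0,2.3,-1.9],[0,0,0],0.4],[[0,2.3,-1.9],[0,0,0],0.4],[[0,2.3,-1.9],[0,0,0],0.4],[[0,0,0],[0,0,0],1]]' && python3 -m jog '[[[0,0,0],[0.1163,0,0],1],[[0,0,0],[0.1163,0,0],1],[[0,0,0],[0.1163,0,0],1],[[0,0,0],[0.1163,0,0],1],[[0,0,0],[0.1163,0,0],1],[[0,0,0],[0.1163,0,0],1],[[0,0,0],[0.1163,0,0],1],[[0,0,0],[0.1163,0,0],1],[[0,0,0],[0.1163,0,0],1],[[0,0,0],[0.1163,0,0],1],[[0,0,0],[0.1163,0,0],1],[[0,0,0],[0.1163,0,0],1],[[0,0,0],[0,0,0],1],[[0,0,0],[0,0,0],1]]'
cat > st3.py <<'E'
from h import *
Rg=Rc@np.array([[0,c3,-s3],[1,0,0],[0,-s3,-c3]])
s=sense();R=Ro.from_quat(s["eef_rot"]).as_matrix();e=s["tcp_pos"];print(s["joint_pos"].round(2),e.round(4),s["wrist_force"].round(1))
print("rot err",Ro.from_matrix(R.T@Rg).as_rotvec().round(3))
for n in(.05,-.018):
    tcp=SEAT+Rc@[0,.041,0]+N*n;print(n,tcp.round(4),"cm",(R.T@(tcp-e)*100).round(2))
E
python3 st3.py; python3 - <<'E'
from h import *
c=get_calibration("wrist");im,d=capture("wrist");save("w4",im);np.savez("w4.npz",im=im,d=d,R=c["R"],t=c["t"])
print([proj(c,SEAT+Rc@[0,y,0]).round() for y in(-.055,0,.055)])
E
```

```text
time: 12.2
tcp_pos: [0.5657, 0.1467, 0.1768]
eef_rot: [0.625, 0.653, 0.311, 0.295]
wrist_force: [0.5, 0.9, 2.5]
finger_gap: 0.0452
grasp_force: 0.0
time: 13.37
tcp_pos: [0.5638, 0.1454, 0.1611]
eef_rot: [0.667, 0.697, -0.189, -0.181]
wrist_force: [0.9, -0.9, 0.3]
finger_gap: 0.0852
grasp_force: 0.0
[0.16 0.52 0.93 0.07 2.22 0.15] [0.5638 0.1454 0.1611] [ 0.9 -0.9  0.3]
rot err [-0.006  0.001 -0.   ]
0.05 [0.5858 0.0734 0.0913] cm [-7.28  5.15  5.08]
-0.018 [0.5518 0.0719 0.0324] cm [-7.28  5.2  11.88]
[array([308., 364.]), array([311., 312.]), array([314., 255.])]
```

View pics/w4.png

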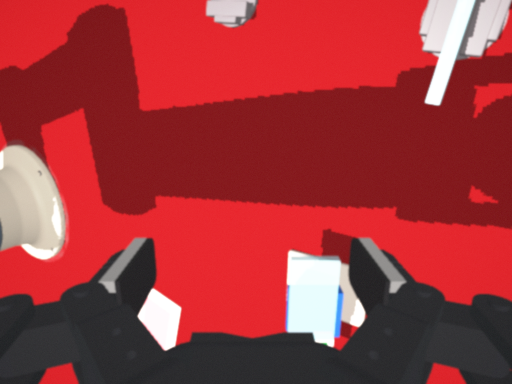

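The wrist view shows the slide in the cradle, its clear end at v≈251 and u 288–340. The prediction was (314,255), so it lies as planned. Moving over it, down along the seat normal, and gripping across the width.

```bash
python3 -m jog '[[[-2.4,1.7,0],[0,0,0],1],[[-2.4,1.7,0],[0,0,0],1],[[-2.5,1.75,1],[0,0,0],1],[[0,0,2],[0,0,0],1],[[0,0,2],[0,0,0],1],[[0,0,2],[0,0,0],1],[[0,0,2],[0,0,0],1],[[0,0,1.6],[0,0,0],1],[[0,0,1],[0,0,0],1],[[0,0,0],[0,0,0],1],[[0,0,0],[0,0,0],1]]'; python3 st3.py
```

```text
time: 14.33
tcp_pos: [0.5534, 0.0724, 0.0432]
eef_rot: [0.668, 0.699, -0.185, -0.177]
wrist_force: [0.7, -0.1, 0.7]
finger_gap: 0.0856
grasp_force: 0.0
[0.06 0.5  1.16 0.01 2.   0.02] [0.5534 0.0724 0.0432] [ 0.7 -0.1  0.7]
rot err [0.006 0.001 0.001]
0.05 [0.5858 0.0734 0.0913] cm [-0.05  0.44 -5.78]
-0.018 [0.5518 0.0719 0.0324] cm [-0.04  0.4   1.02]
```

```bash
python3 -m jog '[[[0,0.4,1],[0,0,0],1],[[0,0,0],[0,0,0],1],[[0,0,0],[0,0,0],0.8],[[0,0,0],[0,0,0],0.7],[[0,0,0],[0,0,0],0.6],[[0,0,0],[0,0,0],0.55],[[0,0,0],[0,0,0],0.5],[[0,0,0],[0,0,0],0.45],[[0,0,0],[0,0,0],0.4],[[0,0,0],[0,0,0],0.3],[[0,0,0],[0,0,0],0],[[0,0,0],[0,0,0],0],[[0,0,0],[0,0,0],0],[[0,0,0],[0,0,0],0],[[0,0,0],[0,0,0],0]]' 30; python3 st3.py
```

```text
time: 15.58
tcp_pos: [0.5513, 0.0721, 0.03]
eef_rot: [0.668, 0.698, -0.187, -0.179]
wrist_force: [-4.6, 1.4, 5.5]
finger_gap: 0.0394
grasp_force: 30.2
[0.06 0.51 1.17 0.01 1.98 0.02] [0.5513 0.0721 0.03  ] [-4.6  1.4  5.5]
rot err [-0.     0.     0.001]
0.05 [0.5858 0.0734 0.0913] cm [-0.03 -0.08 -7.04]
-0.018 [0.5518 0.0719 0.0324] cm [-0.03 -0.07 -0.24]
```

```bash
python3 -m jog '[[[0,0,-0.5],[0,0,0],0],[[0,0,-2],[0,0,0],0],[[0,0,-4],[0,0,0],0],[[0,0,-4],[0,0,0],0],[[0,0,-3],[0,0,0],0],[[0,0,0],[-0.1047,0,0],0],[[0,0,0],[-0.1047,0,0],0],[[0,0,0],[-0.1047,0,0],0],[[0,0,0],[-0.1047,0,0],0],[[0,0,0],[-0.1047,0,0],0],[[0,0,0],[0,0,0],0],[[0,0,0],[0,0,0],0]]' 50 && python3 -m jog '[[[0,0,0],[0,0,-0.1193],0],[[0,0,0],[0,0,-0.1193],0],[[0,0,0],[0,0,-0.1193],0],[[0,0,0],[0,0,-0.1193],0],[[0,0,0],[0,0,-0.1193],0],[[0,0,0],[0,0,-0.1193],0],[[0,0,0],[0,0,-0.1193],0],[[0,0,0],[0,0,-0.1193],0],[[0,0,0],[0,0,-0.1193],0],[[0,0,0],[0,0,-0.1193],0],[[0,0,0],[0,0,-0.1193],0],[[0,0,0],[0,0,-0.1193],0],[[0,0,0],[0,0,0],0],[[0,0,0],[0,0,0],0]]'
cat > st4.py <<'E'
from h import *
y=np.radians(174.5);Rg=np.array([[np.cos(y),np.sin(y),0],[np.sin(y),-np.cos(y),0],[0,0,-1]])
s=sense();R=Ro.from_quat(s["eef_rot"]).as_matrix();e=s["tcp_pos"];print(s["joint_pos"].round(2),e.round(4),s["finger_gap"],s["grasp_force"])
print("rot err",Ro.from_matrix(R.T@Rg).as_rotvec().round(3))
tcp=np.array([.5285,-.2557,.071]);print("cm",(R.T@(tcp-e)*100).round(2))
E
python3 st4.py
```

```text
time: 16.58
tcp_pos: [0.6179, 0.0749, 0.1465]
eef_rot: [0.691, 0.723, -0.0, -0.0]
wrist_force: [0.2, 0.0, 0.8]
finger_gap: 0.0385
grasp_force: 51.1
time: 17.75
tcp_pos: [0.6203, 0.075, 0.1463]
eef_rot: [0.049, 0.999, -0.0, -0.0]
wrist_force: [-0.0, -0.4, -0.9]
finger_gap: 0.0388
grasp_force: 51.2
[ 0.07  0.16  1.31 -0.    1.68 -1.41] [0.6203 0.075  0.1463] 0.03879238629421774 51.15901529788971
rot err [-0.    -0.001 -0.002]
cm [  5.88 -33.81   7.54]
```

```bash
python3 -m jog '[[[2,0,0],[0,0,0],0],[[3.9,0,0],[0,0,0],0],[[0,-2,0],[0,0,0],0],[[0,-3.3,0],[0,0,0],0],[[0,-3.5,0],[0,0,0],0],[[0,-3.5,0],[0,0,0],0],[[0,-3.5,0],[0,0,0],0],[[0,-3.5,0],[0,0,0],0],[[0,-3.5,0],[0,0,0],0],[[0,-3.5,0],[0,0,0],0],[[0,-3.5,0],[0,0,0],0],[[0,-2.5,0],[0,0,0],0],[[0,-1.5,0],[0,0,0],0],[[0,0,2.5],[0,0,0],0],[[0,0,2.5],[0,0,0],0],[[0,0,1.5],[0,0,0],0],[[0,0,0],[0,0,0],0],[[0,0,0],[0,0,0],0],[[0,0,0],[0,0,0],0]]'; python3 st4.py; python3 - <<'E'
from h import *
ct,cs=get_calibration("top"),get_calibration("side")
T,dt=capture("top");S,ds=capture("side")
save("end",np.hstack([cv2.resize(T[140:240,340:440],(400,400),interpolation=2),cv2.resize(S[90:190,200:300],(400,400),interpolation=2)]))
ce=[]
for im,(x0,y0,x1,y1) in((T,(360,130,440,230)),(S,(200,90,300,190))):
    m=cv2.inRange(cv2.cvtColor(im,cv2.COLOR_RGB2HSV),(45,90,50),(85,255,255));k=np.zeros_like(m);k[y0:y1,x0:x1]=m[y0:y1,x0:x1]
    ce.append(np.argwhere(k).mean(0)[::-1]);print(ce[-1],(k>0).sum())
    if im is T: P=pts(ct,dt,k>0);print("depth mean",np.median(P,0))
o1,d1=ray(ct,*ce[0]);o2,d2=ray(cs,*ce[1]);s=np.linalg.lstsq(np.c_[d1,-d2],o2-o1,rcond=None)[0];print("label",o1+s[0]*d1,o2+s[1]*d2)
E
```

```text
time: 19.33
tcp_pos: [0.5293, -0.2559, 0.0829]
eef_rot: [0.048, 0.999, -0.0, 0.001]
wrist_force: [-0.5, 0.5, -0.8]
finger_gap: 0.0388
grasp_force: 51.1
[-0.51  0.08  1.51  0.    1.55 -1.98] [ 0.5293 -0.2559  0.0829] 0.03881339021204232 51.1213356256485
rot err [-0.     0.002  0.001]
cm [0.09 0.01 1.19]
[415.34693878 172.95918367] 49
depth mean [ 0.60663591 -0.26766545  0.10550222]
[255.45454545 114.63636364] 11
label [ 0.6078359  -0.27087627  0.09797437] [ 0.61632159 -0.27071651  0.09920259]
```

View pics/end.png

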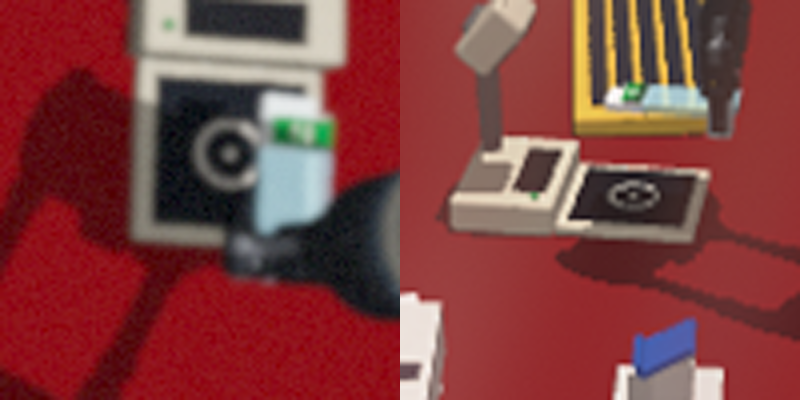

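The end view shows the slide level with label up, the frosted end pointing to the post, and the label at about (0.607, −0.268, 0.105) against the ring at (0.608, −0.263). I'll lower it 1 cm, settle, and hand in.

```bash
python3 -m jog '[[[0,0,0.5],[0,0,0],0],[[0,0,0.5],[0,0,0],0],[[0,0,0],[0,0,0],0],[[0,0,0],[0,0,0],0],[[0,0,0],[0,0,0],0],[[0,0,0],[0,0,0],0],[[0,0,0],[0,0,0],0],[[0,0,0],[0,0,0],0]]'; python3 st4.py; python3 -c "
from station import *
print(hand_in())"
```

```text
time: 20.1
tcp_pos: [0.5285, -0.2559, 0.0715]
eef_rot: [0.047, 0.999, -0.0, 0.0]
wrist_force: [0.3, -0.9, 0.3]
finger_gap: 0.0387
grasp_force: 51.1
[-0.51  0.08  1.52  0.    1.54 -1.99] [ 0.5285 -0.2559  0.0715] 0.038690848083827396 51.1209100484848
rot err [-0.     0.001  0.001]
cm [-0.    0.02  0.05]
the job is handed in; nothing more can be done
None
```

I laid the slide in the cradle label up and released it, then took it by its clear end and handed in at 20 s, holding it level with the frosted end within about 5 mm of the ring's centre and 8 cm above it; no verdict was returned.

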